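# Set the connector tester's selector, then push the carriage past its click and hold

## Task

A connector lies ready in the nest of the bench tester. First turn the selector knob until its pointer clicks in at the green mark; only then push the sprung carriage along its rods towards the connector until the ratchet clicks free at the end of the stroke, and hold it compressed there: the reading runs only while you keep the test socket on the pins, so finish while still holding it. Leave the red bin, the stamp and the tally counter where they stand.

Things in the scene. Friction and masses are not known exactly. Their poses are not given: they have to be found in the camera images.
- tester: Fixed grey console, x -153..127, y +-63 mm, top plate at z = 34. Origin on the bench under the slide line; +x = push direction, from selector end to connector end; z up. On it: selector axis at x -116, y -24; low rod block x -68..-54, top z 60; guide rods y +-20, z 50; pawl post x -4, y 47, top z 63; connector nest; black block x 106..124, top z 63; lamps at y 40, top z 44 mm.
- selector (a joint): Knob angle in rad, growing clockwise from above. Five spring detents 25 deg apart: 0 red dot; 0.436, 0.873 white ticks; 1.309 GREEN dot (wanted); 1.745 last white tick; stops 0.06 beyond the ends. The pointer lies 50 deg left (anticlockwise) of the tester's +x at 0, 25 deg right of it at green. About 0.06 N m takes it over a detent; released, it snaps to the nearest.
- selector_grip (a point): Point on the selector's axis at the height to grip, 60 mm above the bench. Black knob: a bar 40 mm long, 13 mm thick, from 41 to 73 mm above the bench, white pointer line on one half, on a round skirt of 42 mm diameter whose top is 43 mm above the bench. The point's x axis points along the bar to the pointer end.
- carriage: Sprung carriage on the rods: metal block 42 (along x) x 56 mm, top at z = 62, x -40..2 in its own frame, black test socket ahead; at its selector end an upright black push paddle 12 mm thick, 40 wide, z 62 to 111 mm, mid-plane at x = -33. Its origin coincides with the tester's at rest and travels along the tester's +x.
- carriage_travel (a joint): Travel from rest in m: 0 at rest, hard stop 0.042. Springs: 4 N to start, 0.19 N per mm more, 12 N at the stop; the ratchet adds 1 to 2 N. It drags over the teeth from 0.010 to 0.032; let go from 0.022 on, it jams part way (push on to free it). Past about 0.033 the pawl has clicked free and the carriage springs back to 0 unless held.
- pawl_swing (a joint): Angle of the small brass pawl beside the carriage, rad: 0 centred (clear of the rack), 0.5 to 1.0 while it rides on the rack's teeth on the way in; it snaps back to 0 when the click is passed.
- paddle_face (a point): Centre of the ribbed push face of the paddle, the face that looks back towards the selector (-x of the tester), 92 mm above the bench; at x = -39 mm, y = 0 in the tester's frame when the carriage is at rest, moving along +x with it.
- test_connector: The black two-pin connector in the nest, 59 x 8 x 7 mm, fixed; origin under its middle, 80 mm along the tester's +x.
- red_bin: Red open-front picking bin, 116 x 87 x 53 mm, loose; origin at the centre of its underside. Leave alone.
- stamp: Inspection stamp with a wooden knob, 26 x 34 x 64 mm, standing loose; origin at the centre of its underside. Leave alone.
- counter: Round white hand tally counter, 76 x 51 x 25 mm with its ring, lying loose; origin near the centre of its underside. Leave alone.

How it is judged (in metres and radians):
On the way, in this order (a step that is already met when the one before it is completed fails the run):
1. the selector has clicked in at the green mark, the carriage still at rest (value of joint selector between 1.209 and 1.409 rad and value of joint carriage_travel below 0.004 m), for 0.2 s.
2. the carriage is pushed past the ratchet click and the pawl has snapped free (value of joint carriage_travel above 0.035 m and value of joint pawl_swing between -0.25 and 0.25 rad), for 0.3 s.
At the end, for the whole second after the job is handed in: Selector within 0.10 rad of the green detent (1.309); carriage held still by the robot, pressed or gripped with over 3 N, beyond 35 mm of its 42 mm travel, pawl snapped back within 0.25 rad of centre; red bin, stamp and counter within 25 mm of where they stood (all of step 2 and value of joint selector between 1.209 and 1.409 rad and velocity of joint carriage_travel between -0.01 and 0.01 m/s and contact force between any of the fingers, the arm and carriage above 3 N and distance of each of red_bin, stamp, counter from where it was at the start of the episode below 0.025 m); the arm keeps its last pose, push and grip.
It fails at once if the carriage is pushed in while the selector is off the green mark (value of joint carriage_travel above 0.008 m and not (value of joint selector between 1.179 and 1.439 rad)).
It fails at once if the red bin is disturbed (distance of red_bin from where it was at the start of the episode above 0.025 m).
It fails at once if the stamp is disturbed (distance of stamp from where it was at the start of the episode above 0.025 m).
It fails at once if the tally counter is disturbed (distance of counter from where it was at the start of the episode above 0.025 m).
It also fails if it takes over 42 s, if anything falls off the work surface, if the arm or the gripper's body presses on something with over 40 N, if the wrist force passes 120 N, or if a joint passes its speed limit or range.

## Robot

A 6-joint arm with a two-finger parallel gripper is mounted at the origin on the work surface; the furniture and walls round the work are solid. World frame = base frame: x ahead of the robot, y to its left, z up, the work surface at z = 0. Lengths are in mm, angles in degrees, forces in N, time in s.
With the tool pointing down it reaches from about 350 to 925 mm from the base axis. Payload 6.4 kg.
Tool frame: the origin (TCP) lies on the centre line of the jaws, within the pads' length; the fingertips stand 14 mm ahead of it and the grasp point (between the pads) lies 5 mm behind it; z points along the fingers, y is the direction in which the jaws open and shut (so a half turn about z gives the same grasp; the last joint's range is limited). The gripper opens to 85 mm and grips with 20 to 120 N. Pads are 22 mm wide; open, the fingers measure 114 mm over their backs; the gripper's body (76 mm by 85 mm) begins 54 mm behind the grasp point. The pads swing forward as they close: fully open they stand 13 mm farther back than shut.
Start: joints at [67.26, 14.043, 89.255, -0, 76.702, -9.975], TCP at [143.621, 633.946, 245.29] pointing down, gripper open.
Joint ranges: [-179.41, 179.41], [-58.25, 129.5], [7.25, 145.43], [-54.29, 234.29], [11.92, 165.04], [-157.13, 157.13]. Speed limits (degrees/s): [147.25, 147.25, 180, 180, 180, 180].

## Interface

Orientations are given as a 3x3 rotation matrix whose columns are the frame's x, y, z axes.
In Python, from plant import robot, viewer gives the robot as it stands.
- The arm moves only by the shell command python3 -m inch 'ROWS' [FORCE]. ROWS is JSON, one flat list of numbers, 7 for each row, row after row: the turn, a rotation vector about the tool's x, y, z in rad, then the shift along the tool's x, y, z in m, then the gripper's target within -1 to 1 (shut at 1, half-way at 0, fully open at -1). A call has 1 to 5 rows; each row shifts and turns the commanded pose from where the row before left it, along the tool's axes as they then stand; what a row does not reach is not made up. A row lasts 1/12 s, in which the tool goes at most 41.7 mm and 7.16 degrees, less where a joint would pass 70% of its speed; a pose out of reach is approached as far as the arm can. A call is refused whole if a number of a shift passes 0.0417 or a number of a turn 0.125, either way. A call with a gripper value outside its range is refused whole. The fingers move at their own pace and stop on an object; FORCE is the grip in N (left out, the last holds). Time passes only in rows, so rows that do not move let the fingers close. It gives the time, the measured TCP pose, the force and the opening at its end, in the units of the state.
- robot.get_state(): the state, without advancing time (a new reading comes with each control period).
- viewer.grab_frame(name): name is "scene" or "top" or "wrist"; returns a dict with "frame" (420x560x3 uint8, blue, green, red), "depth" (420x560 float32, mm along the optical axis (not along the pixel's ray), 0 where there is no reading), "fx", "fy", "cx", "cy" (pixels), "R" (3x3) and "t" (3): a world point X has camera coordinates R X + t. Camera axes: x right, y down, z forward; pixel columns grow to the right and rows downward; lengths in mm; the calibration is good to about 2 mm. A picture is of the moment at which its call begins.
- robot.job_done(): hands the job in, once; it reports no verdict.
The state is a dict: "t": time; "joints": joint angles; "joint_velocities": joint speeds; "joint_efforts": joint torques, N m; "eef_pos": TCP position; "eef_rot": TCP orientation; "contact_force": force on the tool from outside, world axes, zero at the start; "wrist_torque": the same for the moment, N m; "width": finger opening in mm.
Only numpy, scipy, OpenCV 4.12 (cv2) and the standard library are available. Lean on these libraries where they do the work, as an engineer would, in place of code of your own. Each camera call takes 0.05 s, during which the arm holds its last target. There are 200 camera calls.

## Working session

There is one attempt and no reset: what is moved stays moved. The work goes in short steps, Python scripts to look and compute and a shell command to move; the robot and the scene stay as the last step left them, time stands still between calls to the robot, and variables do not carry over. Pictures are saved under pics/ and viewed, about 8 in all and at most 12, crops included, and the job is handed in when it is done.

```bash
ls; mkdir -p pics
python3 - <<'E'
from plant import robot, viewer
import cv2,pickle,numpy as np
s=robot.get_state(); print(s)
D={}
for n in ["scene","top"]:
    f=viewer.grab_frame(n); D[n]=f; cv2.imwrite(f"pics/{n}0.png",f["frame"]); print(n,f["fx"],f["cx"],f["cy"],np.round(f["R"],3).tolist(),f["t"])
pickle.dump(D,open("d0.pkl","wb"))
E
```

```text
pics
{'t': 0.0, 'joints': array([ 6.72576670e+01,  1.40846233e+01,  8.93246452e+01,  1.77595138e-03,
        7.67012378e+01, -9.97464481e+00]), 'joint_velocities': array([ 0.02776726,  0.0055202 ,  0.02218032,  0.00898549, -0.02534797,
        0.05017916]), 'joint_efforts': array([ 2.38677465e-03, -4.29495049e+01, -3.26147532e+01,  9.46143336e-05,
        4.96179942e-03,  4.15139070e-07]), 'eef_pos': array([143.4239448 , 633.4408967 , 244.17715721]), 'eef_rot': array([[-9.75272418e-01,  2.21004780e-01, -7.73430251e-04],
       [ 2.21005834e-01,  9.75270885e-01, -1.76708520e-03],
       [ 3.63769731e-04, -1.89432205e-03, -9.99998140e-01]]), 'contact_force': array([ 0.35898146, -0.25437036, -0.13076168]), 'wrist_torque': array([ 0.04873252, -0.07475389, -0.00028525]), 'width': 85.28691336606559}
scene 403.2585117060494 285.1151190962313 210.69205872290672 [[0.727, -0.687, 0.005], [-0.508, -0.543, -0.669], [0.462, 0.484, -0.743]] [-147.39811666  438.80608901  571.70733796]
top 444.59937058935304 270.637774403668 204.7748564265027 [[-0.021, -1.0, -0.02], [-0.994, 0.023, -0.104], [0.104, 0.018, -0.994]] [286.07502287 453.98335543 889.50626874]
```

View pics/top0.png

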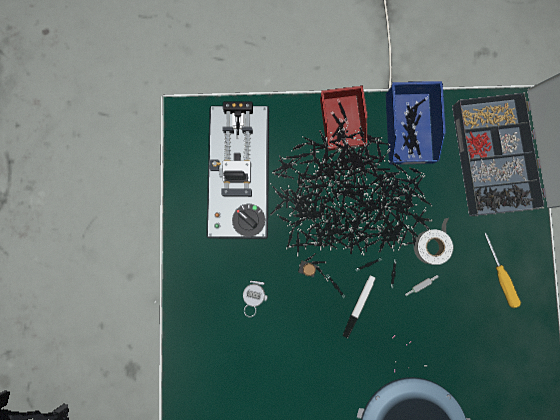

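View pics/scene0.png

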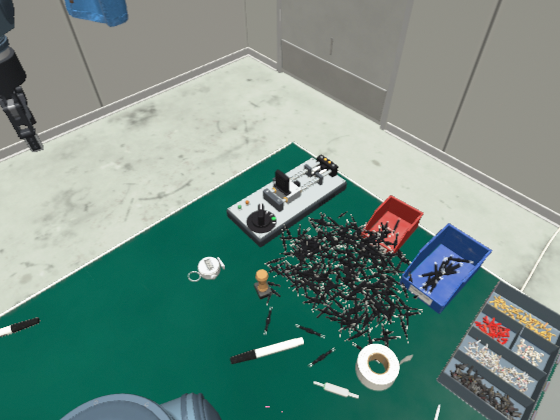

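The top view shows the tester at columns 208–268, rows 106–237 with +x pointing up. The knob is at about (248,219) and the counter at (255,294). The stamp is at (308,269) and the bin at (345,115).

```bash
cat > h.py <<'E'
import numpy as np,cv2,pickle
def ray(f,u,v,z):
    R=np.array(f["R"]);t=np.array(f["t"]).ravel()
    C=-R.T@t; d=R.T@np.array([(u-f["cx"])/f["fx"],(v-f["cy"])/f["fy"],1])
    return C+d*(z-C[2])/d[2]
def proj(f,X):
    c=np.array(f["R"])@X+np.array(f["t"]).ravel(); return f["fx"]*c[0]/c[2]+f["cx"],f["fy"]*c[1]/c[2]+f["cy"]
E
python3 - <<'E'
from h import *
D=pickle.load(open("d0.pkl","rb")); f=D["top"]; im=f["frame"]
m=cv2.inRange(im,(150,150,150),(255,255,255)); m[:, :200]=0;m[:,275:]=0;m[:100]=0;m[242:]=0
m=cv2.morphologyEx(m,cv2.MORPH_OPEN,np.ones((2,2)))
pts=cv2.findNonZero(m); r=cv2.minAreaRect(pts); b=cv2.boxPoints(r); print(r)
W=np.array([ray(f,*p,34) for p in b]); print(W.round(1)); print(W.mean(0))
e=[np.linalg.norm(W[i]-W[i-1]) for i in range(4)];print(e)
for i in range(4): d=W[i]-W[i-1]; print(np.degrees(np.arctan2(d[1],d[0])))
c=im[95:245,195:280]; cv2.imwrite("pics/c.png",cv2.resize(c,None,fx=4,fy=4,interpolation=cv2.INTER_CUBIC)[:600])
cv2.imwrite("pics/c.png",cv2.resize(c,None,fx=4,fy=4,interpolation=cv2.INTER_CUBIC))
for n in D:
  hsv=cv2.cvtColor(D[n]["frame"],cv2.COLOR_BGR2HSV)
s=D["scene"];
E
```

```text
((238.0, 171.50001525878906), (57.175418853759766, 129.50851440429688), 0.5672664046287537)
[[398.5 403.   34. ]
 [669.5 398.6  34. ]
 [665.  278.7  34. ]
 [394.8 286.8  34. ]]
[531.97660669 341.7724345   34.        ]
[np.float64(116.33828400180714), np.float64(271.0786919164715), np.float64(119.96040602730528), np.float64(270.2970699243494)]
88.19565126679133
-0.9424316388260724
-92.1632069284117
178.29273358482743
```

View pics/c.png

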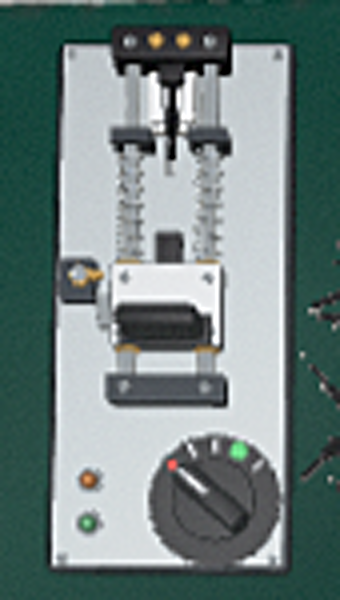

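The crop shows the plate corners at (63,45), (292,42), (290,570) and (52,568). The knob skirt is centred near (215,500). The pointer is at the red dot, so the selector is at about 0.

Run:
```python
from h import *
f=pickle.load(open("d0.pkl","rb"))["top"]
P=lambda u,v,z: ray(f,195+(u-1.5)/4,95+(v-1.5)/4,z)
cor=np.array([P(63,45,34),P(292,42,34),P(290,570,34),P(52,568,34)])[:,:2]
mod=np.array([[127,63],[127,-63],[-153,-63],[-153,63.]])
# rigid fit
a=cor.mean(0);b=mod.mean(0);H=(mod-b).T@(cor-a);U,S,V=np.linalg.svd(H);R=(V.T@U.T);t=a-R@b
print(cor.round(1),t,np.degrees(np.arctan2(R[1,0],R[0,0])),(cor-(mod@R.T+t)).round(1))
print("knob pred",R@[-116,-24]+t,"skirt seen",P(215,500,38), "bar",P(209,493,73))
print("blk back edge pts", P(115,28,63),P(230,28,63))
```

```text
[[670.8 397.9]
 [669.1 277.8]
 [393.6 284.4]
 [397.2 405.4]] [545.67466298 341.04229031] -1.4361982500147223 [[-3.4 -2.9]
 [-2.   2.9]
 [ 2.4  2.5]
 [ 2.9 -2.5]]
knob pred [429.10957354 319.95722634] skirt seen [429.71160644 321.61713021  38.        ] bar [430.67343699 322.08925177  73.        ]
blk back edge pts [669.13432975 366.93580778  63.        ] [667.50787275 308.50596157  63.        ]
```

```bash
python3 -m inch '[0,0,0,-0.029,-0.020,0,-1, 0,0,0,-0.029,-0.020,0,-1, 0,0,0,-0.029,-0.020,0,-1, 0,0,0,-0.029,-0.020,0,-1, 0,0,0,-0.029,-0.020,0,-1]'
python3 -m inch '[0,0,0,-0.029,-0.020,0,-1, 0,0,0,-0.029,-0.020,0,-1, 0,0,0,-0.029,-0.020,0,-1, 0,0,0,-0.029,-0.020,0,-1, 0,0,0,-0.029,-0.020,0,-1]'
python3 -m inch '[0,0,0,-0.029,-0.020,0,-1, 0,0,0,-0.029,-0.020,0,-1, 0,0,-0.12,0,0,0,-1, 0,0,-0.12,0,0,0,-1, 0,0,-0.12,0,0,0,-1]'
python3 -m inch '[0,0,-0.12,0,0,0,-1, 0,0,-0.12,0,0,0,-1, 0,0,-0.12,0,0,0,-1, 0,0,-0.12,0,0,0,-1, 0,0,-0.12,0,0,0,-1]'
python3 -m inch '[0,0,-0.11,0,0,0,-1, 0,0,0,0,0,0,-1]'
python3 - <<'E'
from h import *
from plant import robot, viewer
s=robot.get_state(); print(s["t"],s["eef_pos"],s["eef_rot"][:,0],s["joints"])
f=viewer.grab_frame("wrist"); pickle.dump(f,open("w1.pkl","wb")); cv2.imwrite("pics/w1.png",f["frame"])
print(proj(f,np.array([430,321,73])),-np.array(f["R"]).T@np.array(f["t"]).ravel())
E
```

```text
t: 0.52
eef_pos: [263.5, 502.9, 244.8]
eef_rot: [[-0.975, 0.22, -0.0], [0.22, 0.975, -0.001], [0.0, -0.001, -1.0]]
contact_force: [0.2, 1.3, 0.5]
width: 85.2
t: 0.93
eef_pos: [382.9, 373.3, 244.9]
eef_rot: [[-0.975, 0.221, -0.0], [0.221, 0.975, -0.0], [0.0, -0.0, -1.0]]
contact_force: [-0.2, 0.8, 0.8]
width: 85.6
t: 1.35
eef_pos: [430.3, 322.1, 244.8]
eef_rot: [[-0.99, -0.141, -0.001], [-0.141, 0.99, -0.0], [0.001, -0.0, -1.0]]
contact_force: [-0.3, -0.2, 0.2]
width: 85.5
t: 1.77
eef_pos: [429.7, 322.8, 244.8]
eef_rot: [[-0.736, -0.677, -0.001], [-0.677, 0.736, -0.0], [0.001, 0.0, -1.0]]
contact_force: [0.1, -0.2, 0.3]
width: 85.3
t: 1.93
eef_pos: [429.7, 322.9, 244.8]
eef_rot: [[-0.661, -0.751, -0.001], [-0.751, 0.661, -0.0], [0.001, 0.0, -1.0]]
contact_force: [-0.3, -0.4, -0.2]
width: 85.4
1.9333 [429.69528257 322.86005294 244.76735322] [-0.66079647 -0.75056458  0.00091428] [ 2.48268842e+01 -1.04268990e+00  1.05731155e+02  4.73646915e-04
  7.53689963e+01 -1.13812560e+02]
(np.float64(273.71972426073677), np.float64(191.4911664128066)) [378.77402127 263.5471109  373.91949667]
```

View pics/w1.png

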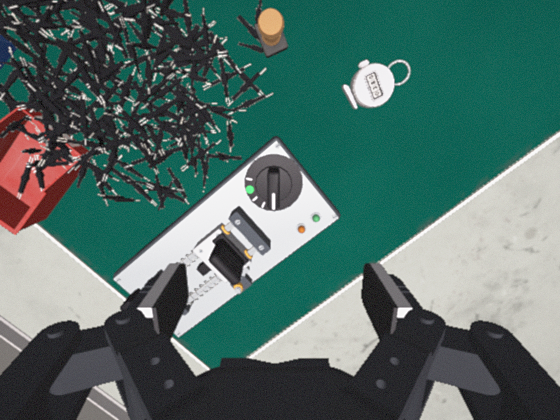

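The wrist view shows the knob skirt centred at about (273,182). The bar runs vertically from about (274,167) to (274,208) and is aligned with tool x, and the green dot is at (250,190).

Run:
```python
from h import *
f=pickle.load(open("w1.pkl","rb")); im=f["frame"]
c=im[130:300,170:350]; cv2.imwrite("pics/w1c.png",cv2.resize(c,None,fx=4,fy=4,interpolation=cv2.INTER_CUBIC)[:600])
print("skirt",ray(f,273,182,40))
R=np.array(f["R"]);t=np.array(f["t"]).ravel();C=-R.T@t;d=f["depth"]
v,u=np.mgrid[140:225,230:320]; z=d[140:225,230:320]
X=np.stack([(u-f["cx"])/f["fx"]*z,(v-f["cy"])/f["fy"]*z,z],-1).reshape(-1,3)@R+C
k=X[(X[:,2]>62)&(X[:,2]<80)]; k=k[np.hypot(k[:,0]-430,k[:,1]-321)<35]
print(len(k),k.mean(0),np.median(k[:,2])); 
r=cv2.minAreaRect(k[:,:2].astype(np.float32)); print(r)
w,V=np.linalg.eigh(np.cov(k[:,:2].T)); print(np.degrees(np.arctan2(V[1,1],V[0,1])))
```

```text
skirt [428.88680833 318.44257572  40.        ]
489 [428.89266428 318.67288101  72.63909518] 73.08176099397355
((429.69073486328125, 319.4214782714844), (39.072628021240234, 12.684775352478027), 48.73744583129883)
48.57457368582471
```

View pics/w1c.png

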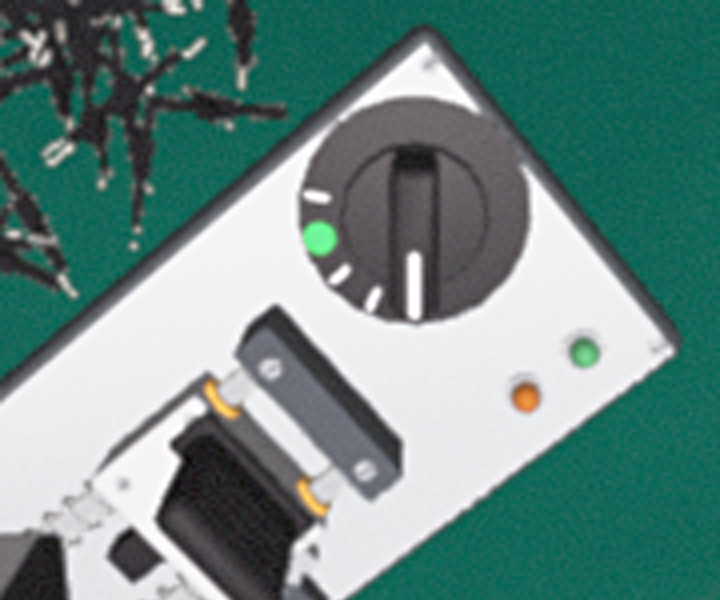

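The crop shows the pointer on the red end, where the red dot is hidden by the bar, with the green dot at (320,238). The bar centre is (429.3,319.2) at 48.6°, so the jaws are already aligned.

```bash
python3 -m inch '[0,0,0,0.003,-0.002,0.036,-1, 0,0,0,0,0,0.036,-1, 0,0,0,0,0,0.036,-1, 0,0,0,0,0,0.036,-1, 0,0,0,0,0,0.036,-1]'
python3 -m inch '[0,0,0,0,0,0.002,-1, 0,0,0,0,0,0,0.3, 0,0,0,0,0,0,0.6, 0,0,0,0,0,0,0.8, 0,0,0,0,0,0,0.9]' 40
python3 -m inch '[0,0,0,0,0,0,1, 0,0,0,0,0,0,1, 0,0,0,0,0,0,1, 0,0,0,0,0,0,1, 0,0,0,0,0,0,1]' 40
```

```text
t: 2.4
eef_pos: [429.3, 319.3, 63.8]
eef_rot: [[-0.664, -0.747, 0.0], [-0.747, 0.664, 0.0], [-0.0, -0.0, -1.0]]
contact_force: [1.1, -0.3, -0.5]
width: 85.1
t: 2.82
eef_pos: [431.3, 320.3, 66.1]
eef_rot: [[-0.662, -0.749, 0.005], [-0.749, 0.662, 0.002], [-0.005, -0.002, -1.0]]
contact_force: [-0.7, -0.1, 0.5]
width: 38.6
t: 3.23
eef_pos: [429.7, 320.5, 65.0]
eef_rot: [[-0.662, -0.749, 0.001], [-0.749, 0.662, 0.002], [-0.002, 0.001, -1.0]]
contact_force: [-5.2, 2.0, 7.5]
width: 12.2
```

```bash
python3 -m inch '[0,0,0.119,0,0,0,1, 0,0,0.119,0,0,0,1, 0,0,0.119,0,0,0,1, 0,0,0.119,0,0,0,1, 0,0,0.119,0,0,0,1]'
python3 -m inch '[0,0,0.119,0,0,0,1, 0,0,0.119,0,0,0,1, 0,0,0.119,0,0,0,1, 0,0,0.119,0,0,0,1, 0,0,0.119,0,0,0,1]'
python3 -m inch '[0,0,0.119,0,0,0,1, 0,0,0,0,0,0,1, 0,0,0,0,0,0,1, 0,0,0,0,0,0,1]'
python3 - <<'E'
from h import *
from plant import robot
s=robot.get_state(); print(s["eef_rot"][:,0],np.degrees(np.arctan2(s["eef_rot"][1,0],s["eef_rot"][0,0])),s["wrist_torque"],s["width"])
E
```

```text
t: 3.65
eef_pos: [429.5, 320.7, 65.0]
eef_rot: [[-0.97, -0.245, 0.0], [-0.245, 0.97, 0.002], [-0.001, 0.002, -1.0]]
contact_force: [-5.8, 5.9, 6.9]
width: 12.1
t: 4.07
eef_pos: [429.4, 321.1, 65.0]
eef_rot: [[-0.94, 0.341, 0.0], [0.341, 0.94, 0.003], [0.001, 0.003, -1.0]]
contact_force: [-5.4, 5.4, 6.3]
width: 12.2
t: 4.4
eef_pos: [429.4, 321.1, 65.0]
eef_rot: [[-0.895, 0.446, 0.0], [0.446, 0.895, 0.003], [0.001, 0.003, -1.0]]
contact_force: [-5.2, 6.7, 6.8]
width: 12.2
[-0.89498778  0.44608861  0.00135262] 153.50696488395317 [ 0.80499581  0.92333476 -0.03522384] 12.247915047427481
```

The bar has turned 75.1° with only about 0.04 N m of residual torque. I'll release it, lift off and look.

```bash
python3 -m inch '[0,0,0,0,0,0,0.3, 0,0,0,0,0,0,0, 0,0,0,0,0,0,0, 0,0,0,0,0,0,0, 0,0,0,0,0,-0.02,0]'
python3 -m inch '[0,0,0,0,0,-0.035,0, 0,0,0,0,0,-0.04,0, 0,0,0,0,0,-0.04,0, 0,0,0,0,0,-0.04,0, 0,0,0,0,0,0,1]'
python3 - <<'E'
from h import *
from plant import robot, viewer
s=robot.get_state(); print(s["t"],s["eef_pos"],s["joints"])
f=viewer.grab_frame("wrist"); pickle.dump(f,open("w2.pkl","wb"))
im=f["frame"];cv2.imwrite("pics/w2.png",im)
R=np.array(f["R"]);t=np.array(f["t"]).ravel();C=-R.T@t;z=f["depth"]
v,u=np.mgrid[:420,:560]
X=np.stack([(u-f["cx"])/f["fx"]*z,(v-f["cy"])/f["fy"]*z,z],-1).reshape(-1,3)@R+C
k=X[(X[:,2]>62)&(X[:,2]<80)&(np.hypot(X[:,0]-429.5,X[:,1]-319.3)<30)]
print(len(k)); print(cv2.minAreaRect(k[:,:2].astype(np.float32)))
w,V=np.linalg.eigh(np.cov(k[:,:2].T)); print("bar",np.degrees(np.arctan2(V[1,1],V[0,1])))
p=X[(X[:,2]>95)&(X[:,2]<120)&(np.hypot(X[:,0]-513,X[:,1]-341)<45)]
print("paddle",len(p),cv2.minAreaRect(p[:,:2].astype(np.float32)) if len(p) else "", p.min(0) if len(p) else "",p.max(0) if len(p) else "")
E
```

```text
t: 4.82
eef_pos: [426.9, 317.9, 79.9]
eef_rot: [[-0.895, 0.446, -0.007], [0.446, 0.895, -0.003], [0.005, -0.006, -1.0]]
contact_force: [-0.5, 0.8, -0.3]
width: 42.6
t: 5.23
eef_pos: [433.6, 321.2, 248.0]
eef_rot: [[-0.895, 0.446, 0.015], [0.446, 0.895, 0.007], [-0.01, 0.013, -1.0]]
contact_force: [0.8, 0.6, 0.9]
width: 32.0
5.2333 [433.63498988 321.19963693 248.0415493 ] [ 2.44876741e+01 -1.48573548e+00  1.05818716e+02 -8.09332272e-03
  7.47262400e+01 -3.90451537e+01]
453
((429.9814453125, 319.9326477050781), (11.621918678283691, 40.43221664428711), 63.1950798034668)
bar 153.23808222814736
paddle 397 ((512.670166015625, 347.4510498046875), (28.267885208129883, 12.111845016479492), 86.92188262939453) [505.92165208 333.59610433  95.06586062] [518.99416505 361.54214566 113.19838572]
```

View pics/w2.png

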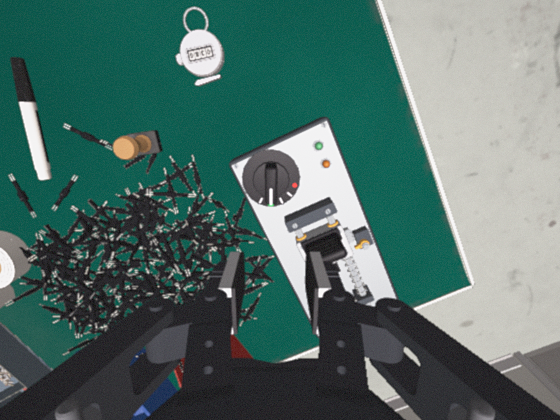

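The pointer line ends at the green dot, near (272,205). The bar measures -26.8°, which is 75.3° of turn, so green is set. The paddle face is at x ≈ 506.5 and centred on y ≈ 342. Next I'll shut the jaws and square the tool to the paddle.

```bash
python3 -m inch '[0,0,-0.11,0,0,0,1, 0,0,-0.11,0,0,0,1, 0,0,-0.11,0,0,0,1, 0,0,-0.108,0,0,0,1, 0,0,0,0,0,0,1]'
python3 -m inch '[0,0,0,-0.025,0.021,0,1, 0,0,0,-0.025,0,0,1, 0,0,0,0,0,0,1, 0,0,0,0,0,0,1]'
```

```text
t: 5.7
eef_pos: [428.9, 319.0, 236.7]
eef_rot: [[-1.0, 0.022, -0.002], [0.022, 1.0, -0.001], [0.002, -0.001, -1.0]]
contact_force: [-0.4, -0.2, -0.5]
width: -0.3
t: 6.03
eef_pos: [480.3, 338.9, 237.0]
eef_rot: [[-1.0, 0.027, -0.002], [0.027, 1.0, -0.001], [0.002, -0.001, -1.0]]
contact_force: [-0.4, -0.6, -0.7]
width: 0.0
```

Next I'll descend 145 mm to z ≈ 92, shifting 3 mm in y on the way.

```bash
python3 -m inch '[0,0,0,0,0.003,0.036,1, 0,0,0,0,0,0.036,1, 0,0,0,0,0,0.036,1, 0,0,0,0,0,0.036,1, 0,0,0,0,0,0,1]'
python3 -m inch '[0,0,0,-0.007,0,0,1, 0,0,0,-0.004,0,0,1, 0,0,0,-0.003,0,0,1, 0,0,0,0,0,0,1]'
```

```text
t: 6.45
eef_pos: [473.7, 339.4, 85.8]
eef_rot: [[-1.0, 0.025, -0.015], [0.025, 1.0, -0.007], [0.015, -0.007, -1.0]]
contact_force: [-0.9, -0.5, -1.8]
width: -0.2
t: 6.78
eef_pos: [496.3, 342.7, 97.4]
eef_rot: [[-1.0, 0.025, 0.004], [0.025, 1.0, 0.002], [-0.004, 0.002, -1.0]]
contact_force: [-0.1, -0.3, 0.2]
width: 0.1
```

```bash
python3 -m inch '[0,0,0,0,0,0,1, 0,0,0,-0.002,0,0,1, 0,0,0,-0.002,0,0,1, 0,0,0,-0.002,0,0,1, 0,0,0,0,0,0,1]'
```

```text
t: 7.2
eef_pos: [499.9, 341.8, 94.5]
eef_rot: [[-1.0, 0.024, -0.001], [0.024, 1.0, -0.0], [0.001, -0.0, -1.0]]
contact_force: [-3.9, -0.2, 3.5]
width: 0.5
```

Contact is made at TCP x ≈ 499, so I'll push from here.

```bash
python3 -m inch '[0,0,0,-0.005,0,0,1, 0,0,0,-0.005,0,0,1, 0,0,0,-0.005,0,0,1, 0,0,0,-0.005,0,0,1, 0,0,0,-0.005,0,0,1]'
python3 -m inch '[0,0,0,-0.005,0,0,1, 0,0,0,-0.004,0,0,1, 0,0,0,-0.003,0,0,1, 0,0,0,0,0,0,1, 0,0,0,0,0,0,1]'
```

```text
t: 7.62
eef_pos: [523.5, 341.2, 94.1]
eef_rot: [[-1.0, 0.023, -0.005], [0.023, 1.0, -0.001], [0.005, -0.001, -1.0]]
contact_force: [-11.6, -0.6, 7.6]
width: 0.1
t: 8.03
eef_pos: [535.2, 340.8, 94.1]
eef_rot: [[-1.0, 0.024, -0.005], [0.024, 1.0, -0.001], [0.005, -0.001, -1.0]]
contact_force: [-10.7, -0.7, 8.4]
width: -0.1
```

The force has dropped to 10.7 N at about 36 mm, which is the spring force alone, so the ratchet is free. I'll add 3 mm of margin and check the pawl and the travel.

```bash
python3 -m inch '[0,0,0,-0.002,0,0,1, 0,0,0,-0.001,0,0,1, 0,0,0,0,0,0,1, 0,0,0,0,0,0,1, 0,0,0,0,0,0,1]'
python3 - <<'E'
from h import *
from plant import robot, viewer
s=robot.get_state(); print(s["contact_force"],s["eef_pos"])
f=viewer.grab_frame("top"); im=f["frame"]; g=viewer.grab_frame("scene")["frame"]
a=cv2.resize(im[95:245,195:280],None,fx=4,fy=4,interpolation=cv2.INTER_CUBIC)
b=cv2.resize(g[135:245,225:355],None,fx=3.5,fy=3.5,interpolation=cv2.INTER_CUBIC)
o=np.zeros((600,800,3),np.uint8); o[:a.shape[0],:a.shape[1]]=a; o[:b.shape[0],342:342+b.shape[1]]=b[:600,:458]
cv2.imwrite("pics/end.png",o)
E
```

```text
t: 8.45
eef_pos: [537.9, 340.8, 94.1]
eef_rot: [[-1.0, 0.023, -0.006], [0.023, 1.0, -0.001], [0.006, -0.001, -1.0]]
contact_force: [-10.7, -1.2, 7.7]
width: 0.0
[-10.7130961   -1.23176126   7.7313643 ] [537.89163967 340.76396318  94.09197516]
```

View pics/end.png

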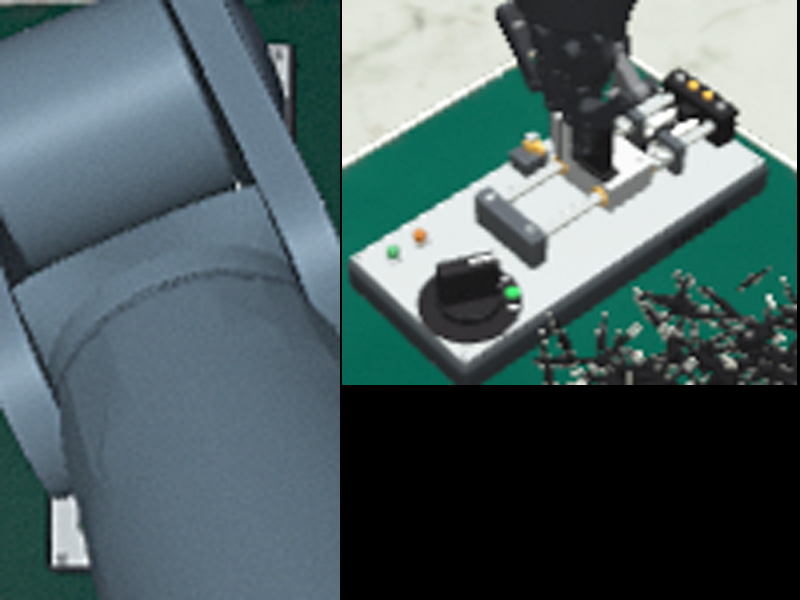

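The scene crop shows the carriage far forward of its rod block, with the pointer at the green dot (513,292). I'll cross-check the travel with wrist depth and look at the pawl.

Run:
```python
from h import *
from plant import robot, viewer
f=viewer.grab_frame("wrist")
def cloud(f):
    R=np.array(f["R"]);t=np.array(f["t"]).ravel();C=-R.T@t;z=f["depth"]
    v,u=np.mgrid[:420,:560]
    return (np.stack([(u-f["cx"])/f["fx"]*z,(v-f["cy"])/f["fy"]*z,z],-1).reshape(-1,3)@R+C),z.ravel()>0
c,s=np.cos(np.radians(-1.4)),np.sin(np.radians(-1.4))
for n,g in (("before",pickle.load(open("w2.pkl","rb"))),("now",f)):
    X,ok=cloud(g); d=X[:,:2]-[545.7,341.3]; q=np.c_[d[:,0]*c+d[:,1]*s,-d[:,0]*s+d[:,1]*c,X[:,2]][ok]
    m=(abs(q[:,2]-62)<4)&(abs(abs(q[:,1])-24)<4)&(q[:,0]>-50)&(q[:,0]<50)
    print(n,m.sum(),np.percentile(q[m,0],[2,98]) if m.sum() else "")
im=f["frame"]; cv2.imwrite("pics/w3.png",im)
print(proj(f,np.array([541.5,388,63])), robot.get_state()["contact_force"])
```

```text
before 256 [-39.47504336   0.94809061]
now 553 [ 1.56139476 25.43952696]
(np.float64(356.86010603225105), np.float64(255.74126183154075)) [-10.98374289  -1.80906009   7.94081713]
```

View pics/w3.png

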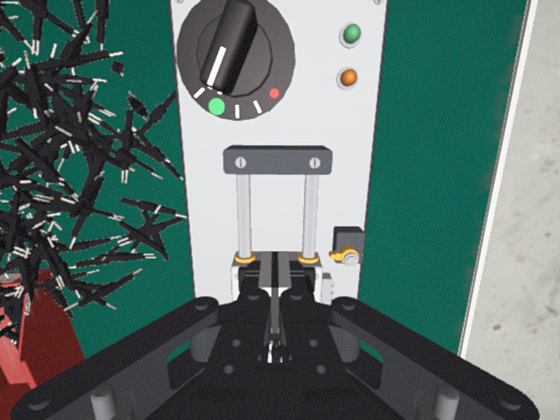

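The pawl at (347,256) points straight in, centred. The carriage's rear edge has moved from x -39.5 to about +1, so travel is about 39–40 mm, with a steady 11 N. The pointer is at green.

Run:
```python
from plant import robot
s=robot.get_state(); print(s["t"],s["eef_pos"],s["contact_force"]); print(robot.job_done())
```

```text
8.6 [537.88176047 340.75491268  94.08248056] [-10.98374289  -1.80906009   7.94081713]
the job is handed in; nothing more can be done
None
```

I turned the selector to green, then pushed the carriage past the ratchet click with the closed fingers. I handed the job in at 8.6 s while still holding it compressed; no verdict was reported.

- **Selector:** the bar turned 75.3° by depth measurement (75° wanted). The pointer was still at the green dot in the last wrist picture.
- **Carriage:** travel came out at about 39 mm from the tool position and about 40–41 mm from wrist depth. The two differ by 1–2 mm, and both are past 35 mm and short of the 42 mm stop. The push held steady at about 11 N, which matches the springs alone.
- **Pawl:** it looked centred in the last wrist picture, but I did not measure its angle.
- **Other items:** I moved nothing near the bin, stamp or counter. I did not measure their final positions.

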